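# Pump up the clamping arbor of a gear inspection fixture

## Robot

A 7-joint arm with a two-finger parallel gripper is mounted at the origin on the work surface. World frame = base frame: x ahead of the robot, y to its left, z up, the work surface at z = 0. Lengths are in m, angles in rad, forces in N, time in s.
With the tool pointing down it reaches from about 0.35 to 0.9 m from the base axis. Payload 8.1 kg.
Tool frame: the origin (TCP) lies midway between the tips of the shut fingers; the grasp point (between the pads) lies 19 mm behind it (arm.hold_point_z is the distance from the TCP to the grasp point, in m); z points along the fingers, y is the direction in which the jaws open and shut (so a half turn about z gives the same grasp; the last joint's range is limited). The gripper opens to 92 mm and grips with 3 to 60 N. Pads are 19 mm wide; open, the fingers measure 130 mm over their backs; the gripper's body (75 mm by 190 mm) begins 47 mm behind the grasp point.
Start: joints at [-1.239, 0.434, 0.025, 1.573, -0.012, 1.134, -0.075], TCP at [0.263, 0.567, 0.196] pointing down, gripper open.
Joint ranges: [-2.62, 2.62], [-0.44, 2.09], [-1.27, 1.32], [0.08, 2.57], [-1.32, 4.46], [0.12, 2], [-2.74, 2.74]. Speed limits (rad/s): [2.22, 2.22, 3.01, 3.01, 3.14, 3.14, 3.14].

## Interface

Orientations are given as a rotation vector (axis times angle).
In Python, from cell import arm gives the robot as it stands.
- The arm moves only by the shell command python3 -m pendant 'ROWS' [FORCE]. ROWS is JSON, a list of rows, each a list of 3 entries, a list of its own where there are three numbers: the shift along the tool's x, y, z in m, then the turn, a rotation vector about the tool's x, y, z in degrees, then the finger opening in m, from 0 to 0.0918. A call has 1 to 10 rows; each row shifts and turns the commanded pose from where the row before left it, along the tool's axes as they then stand; what a row does not reach is not made up. A row lasts 1/8 s, in which the tool goes at most 62.5 mm and 10.7 degrees, less where a joint would pass 70% of its speed; a pose out of reach is approached as far as the arm can. A call with a gripper value outside its range is refused whole. The fingers move at their own pace and stop on an object; FORCE is the grip in N (left out, the last holds). Time passes only in rows, so rows that do not move let the fingers close. It gives the time, the measured TCP pose, the force and the opening at its end, in the units of the state.
- arm.observe(): the state, without advancing time (a new reading comes with each control period).
- arm.get_image(name): name is "scene" or "top" or "wrist"; returns (picture, depth): 400x640x3 uint8, red, green, blue; 400x640 float32, m along the optical axis (not along the pixel's ray), 0 where there is no reading.
- arm.camera_params(name): a dict with "fovy" (degrees; the focal length in pixels is half the picture's height over the tangent of half this angle, whatever the lens; pixels are square), "cx", "cy" (the principal point, pixels), "rvec" (rotation vector, rad) and "tvec" (3), from world to camera coordinates, as OpenCV has them; the wrist camera has in their place "mount" (4x4, takes a point from camera to tool coordinates, whose origin is the TCP and whose axes are the flange's). Camera axes: x right, y down, z forward; pixel columns grow to the right and rows downward; lengths in m; the calibration is good to about 2 mm. A picture is of the moment at which its call begins: read the wrist's pose just before it. camera_params takes no time and is no camera call.
- arm.sign_off(): hands the job in, once; it reports no verdict.
Trained networks look in the newest picture that a camera, given by its name, has taken for a name from the list of things; names that differ only in an ending like _2 or _b are one class to them, and where a whole thing is asked for, a point or a joint stands for the part that bears it (a point fixed in the world has none). Each returns a list of dicts, best first, with "conf" (0 to 1); they miss things now and then, are a little off and sometimes report something else, mostly with a low value. They report only what shows in the picture. A call takes as long as a camera call.
- arm.look_for(camera, label): "rect" ([centre column, centre row, width, height] in pixels, round what is visible of it).
- arm.masks_of(camera, label): "pixels" (400x640 bool, what is visible of it) and "rect" ([centre column, centre row, width, height] in pixels, round what is visible of it).
The state is a dict: "clock": time; "joints": joint angles; "dq": joint speeds; "joint_efforts": joint torques, N m; "position": TCP position; "ee_rot": TCP orientation; "force": force on the tool from outside, world axes, zero at the start; "ft_torque": the same for the moment, N m; "width": opening from 0.0 (shut) to 1.0 (fully open).
Only numpy, scipy, OpenCV 4.12 (cv2) and the standard library are available. Lean on these libraries where they do the work, as an engineer would, in place of code of your own. Each camera call takes 0.05 s, during which the arm holds its last target.

## Task

The gear on the inspection fixture has to be clamped before it goes under the microscope: with a fingertip, press the fixture's black mushroom-headed hand pump down and let it spring back up, with full strokes, again and again until the steel indicator pin beside it has popped fully out, then leave the pump fully up. Move the pin only by pumping, do not touch it or press the small release button, and neither lift nor disturb the gear on the arbor and the loose things around the fixture.

Things in the scene. Friction and masses are not known exactly. Their poses are not given: they have to be found in the camera images.
- fixture: Bolted-down clamping fixture: dark steel base plate 170 (x) by 325 (y) by 12 mm with an aluminium pump block 64 (x) by 190 (y) mm, its top 87 mm above the table. Origin on the table, z up; in its frame, all at x = 0: hand pump at y = +85 mm, indicator pin at y = +5, release button at y = -45, arbor with the gear at y = -130.
- pump_top (a point): Centre of the top of the hand pump's black mushroom head (42 mm diameter, 16 mm thick, slightly domed), 133 mm above the table when the pump is up; moves down with the pump.
- pump (a joint): Pump stroke straight down, m: 0 = up (it springs back by itself), 0.024 = down at its stop. Takes about 5 N at first, 10 to 15 N at the bottom. A full stroke down ratchets the pin up by 6 mm (the first by 4 to 10), then it stays. A stroke counts if it goes within 3 mm of the stop and back within 3 mm of the top; 3 to 5 are needed. Once the pin is fully out more strokes do nothing.
- pin (a joint): How far the indicator pin stands out of its collar, m: starts between 0 (flush) and 0.010; 0.030 = fully out. It stays where it is when the pump is released.
- pin_top (a point): Centre of the top of the indicator pin, a plain upright steel pin of 16 mm diameter; rises with the pin, from 95 mm (flush) to 125 mm (fully out) above the table.
- pin_collar (a point): Centre of the top face of the dark collar (30 mm diameter) that the pin comes out of, 95 mm above the table, 80 mm from the pump's axis; fixed to the fixture.
- release_top (a point): Centre of the top of the release button, a plain steel button of 14 mm diameter, 97 mm above the table, 130 mm from the pump's axis: not to be pressed.
- release (a joint): Stroke of the release button, m: 0 = up, 0.006 = pressed in.
- gear: Loose steel gear, 90 mm diameter over the teeth, 16 mm thick, 33 mm bore, lying on the fixture's arbor; origin at the centre of its underside, 42 mm above the table. It stays there.
- spare_gear: Loose small steel gear, 62 mm diameter, 18 mm thick, lying on the table beside the fixture; origin at the centre of its underside. Bystander.
- plug_gauge: Loose aluminium plug gauge standing upright on the table, 34 mm diameter at the foot, 80 mm tall; origin at the centre of its underside. Bystander.
- loupe: Loose black eye loupe standing on the table, 46 mm diameter, 42 mm tall; origin at the centre of its underside. Bystander.

How it is judged:
By the outcome, as a careful person would: the job done as asked, in the order asked, and still so for the second after the job is handed in, with the robot touching nothing.
It also fails if it takes over 45 s, if anything falls off the work surface, if the arm or the gripper's body presses on something with over 40 N, if the wrist force passes 120 N, or if a joint passes its speed limit or range.

## Working session

There is one attempt and no reset: what is moved stays moved. The work goes in short steps, Python scripts to look and compute and a shell command to move; the robot and the scene stay as the last step left them, time stands still between calls to the robot, and variables do not carry over. Pictures are saved under pics/ and viewed, and the job is handed in when it is done.

```bash
mkdir -p pics; ls; cat > h.py <<'E'
import numpy as np,cv2
from cell import arm
from scipy.spatial.transform import Rotation as R
def K(c,p):
    f=200/np.tan(np.radians(p['fovy'])/2); return f,p['cx'],p['cy']
def world(cam,uv,d,st=None):
    p=arm.camera_params(cam); f,cx,cy=K(cam,p); uv=np.atleast_2d(uv); d=np.atleast_1d(d)
    pc=np.c_[(uv[:,0]-cx)/f*d,(uv[:,1]-cy)/f*d,d]
    if 'mount' in p:
        M=np.array(p['mount']); pt=pc@M[:3,:3].T+M[:3,3]
        return R.from_rotvec(st['ee_rot']).apply(pt)+st['position']
    return R.from_rotvec(np.ravel(p['rvec'])).inv().apply(pc-np.ravel(p['tvec']))
E
python3 - <<'E'
from h import *
print(arm.observe())
for c in ['scene','top']:
    im,d=arm.get_image(c); cv2.imwrite(f'pics/{c}0.png',im[...,::-1]); print(c,arm.camera_params(c))
    for l in ['pump_top','pin_top','pin_collar','release_top','gear','spare_gear','plug_gauge','loupe']:
        for r in arm.masks_of(c,l)[:2]:
            m=r['pixels']&(d>0); v,u=np.nonzero(m)
            if len(u)==0: print(l,'empty');continue
            w=world(c,np.c_[u,v],d[v,u]); zt=np.percentile(w[:,2],95); t=w[w[:,2]>zt-.006]
            print(l,round(r['conf'],2),np.round(r['rect']),'top',np.round((t.min(0)+t.max(0))/2,4),'ext',np.round(np.ptp(t,axis=0),3),round(zt,4))
E
```

```text
pics
{'clock': 0.0, 'joints': array([-1.23858313,  0.43526112,  0.02497969,  1.5741046 , -0.01157597,
        1.133972  , -0.0750956 ]), 'dq': array([-8.87365573e-04,  3.04464243e-04,  4.79381376e-04,  1.49673113e-03,
       -1.07811198e-05,  4.83541278e-05, -2.60198047e-05]), 'joint_efforts': array([ 3.01713726e-05, -6.67847013e+01,  9.84614566e-01, -3.14449596e+01,
       -6.06654561e-02,  4.26384062e-02,  1.62957213e-04]), 'position': array([0.26310872, 0.56630689, 0.19561849]), 'ee_rot': array([-6.77691056e-01, -3.06744551e+00,  2.49865014e-03]), 'force': array([-0.31661851, -0.89026924,  0.16405457]), 'ft_torque': array([-0.02222209, -0.04522727,  0.05210286]), 'width': 0.9997498187377997}
scene {'fovy': 51.67260653855617, 'cx': 325.8400445422418, 'cy': 198.54595767108847, 'rvec': array([ 1.7979504 ,  1.55182287, -0.71823062]), 'tvec': array([-0.0848741 , -0.29565466,  1.3313606 ])}
pump_top 0.8 [396. 191.  19.  21.] top [0.6015 0.135  0.1322] ext [0.04  0.04  0.007] 0.1346
pin_top 0.66 [397. 190.  21.  18.] top [0.602  0.1343 0.1322] ext [0.039 0.038 0.007] 0.1346
pin_top 0.55 
[... 614 characters left out ...]
y': 205.7148464513223, 'rvec': array([ 2.196177  , -2.1590688 ,  0.04775729]), 'tvec': array([-0.02202535,  0.61992428,  1.19061209])}
pump_top 0.55 [257. 212.  23.  20.] top [0.6004 0.1389 0.1351] ext [0.037 0.04  0.01 ] 0.1361
pin_collar 0.7 [307. 231. 142. 111.] top [0.579  0.0818 0.1137] ext [0.12  0.192 0.053] 0.0933
gear 0.74 [344. 247.  34.  30.] top [ 0.5189 -0.0597  0.06  ] ext [0.08  0.081 0.008] 0.062
spare_gear 0.56 [385. 266.  24.  25.] top [ 0.4774 -0.1666  0.0195] ext [0.058 0.058 0.008] 0.0213
plug_gauge 0.5 [218. 199.  17.  14.] top [0.6293 0.2578 0.082 ] ext [0.022 0.023 0.01 ] 0.0827
loupe 0.73 [313. 176.  18.  22.] top [0.6963 0.0202 0.045 ] ext [0.043 0.043 0.009] 0.0466
```

```bash
python3 - <<'E'
import cv2
for c,(x0,y0,x1,y1) in dict(scene=(200,130,500,310),top=(180,140,430,300)).items():
    i=cv2.imread(f'pics/{c}0.png')[y0:y1,x0:x1]; s=780/(x1-x0); cv2.imwrite(f'pics/{c}0c.png',cv2.resize(i,None,fx=s,fy=s))
E
```

```text
(no output)
```

View pics/scene0c.png

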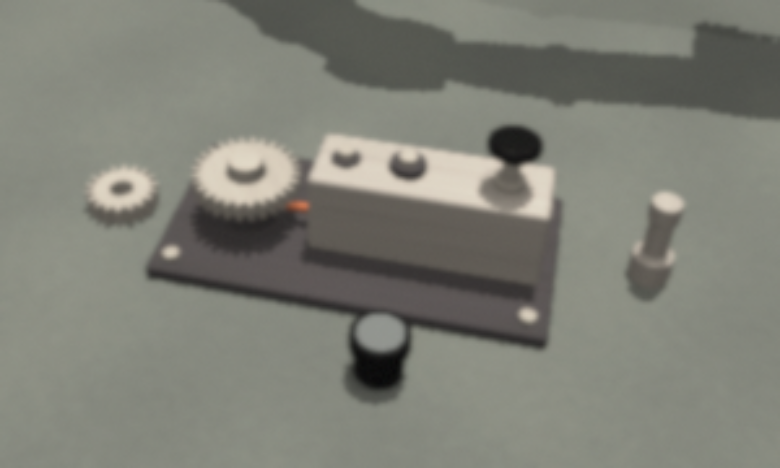

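View pics/top0c.png

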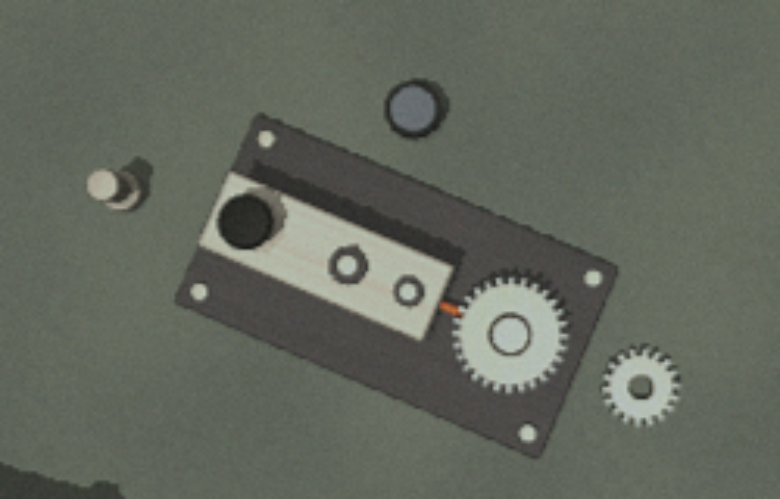

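The top view shows the black pump head at about (258,212), the pin at (291,225), the release button at (311,234) and the gear at (343,247). Both cameras put the pump near (0.601, 0.137), and the pin is 80 mm from it as specified.

```bash
cat >> h.py <<'E'
def togo(t):
    s=arm.observe(); r=R.from_rotvec(s['ee_rot']); print(s['clock'],s['position'].round(4),'F',s['force'].round(1),'w',round(s['width'],2)); print(r.as_matrix().round(3)); print('toolshift mm',(r.inv().apply(np.array(t)-s['position'])*1000).round(1))
E
python3 -c "
from h import *
togo([.601,.1365,.165])"
```

```text
0.9 [0.2633 0.5668 0.1965] F [0.2 0.2 0.1] w 1.0
[[-0.907  0.421  0.   ]
 [ 0.421  0.907  0.   ]
 [-0.     0.    -1.   ]]
toolshift mm [-487.6 -248.    31.5]
```

```bash
python3 -m pendant '[[[-0.048,-0.025,0],[0,0,0],0],[[-0.049,-0.025,0],[0,0,0],0],[[-0.049,-0.025,0],[0,0,0],0],[[-0.049,-0.025,0],[0,0,0],0],[[-0.049,-0.025,0],[0,0,0],0],[[-0.049,-0.025,0],[0,0,0],0],[[-0.049,-0.025,0],[0,0,0],0],[[-0.049,-0.025,0.01],[0,0,0],0],[[-0.049,-0.024,0.01],[0,0,0],0],[[-0.048,-0.024,0.01],[0,0,0],0]]' 20; python3 -c "
from h import *
togo([.601,.1365,.145])
s=arm.observe();im,d=arm.get_image('wrist');cv2.imwrite('pics/w1.png',im[...,::-1])
im,d=arm.get_image('scene');cv2.imwrite('pics/s1.png',cv2.resize(im[130:310,200:500,::-1],None,fx=2.6,fy=2.6))
togo([.601,.1365,.145])"
```

```text
clock: 2.15
position: [0.6025, 0.135, 0.1663]
ee_rot: [0.677, 3.067, 0.001]
force: [0.2, 0.2, -0.0]
width: 0.011
2.15 [0.6025 0.135  0.1663] F [ 0.2  0.2 -0. ] w 0.01
[[-0.907  0.421  0.   ]
 [ 0.421  0.907  0.   ]
 [-0.     0.001 -1.   ]]
toolshift mm [ 2.   0.8 21.3]
2.25 [0.6042 0.1285 0.1654] F [-1.1  0.4  0.7] w 0.01
[[-0.903  0.429  0.001]
 [ 0.429  0.903 -0.004]
 [-0.002 -0.004 -1.   ]]
toolshift mm [ 6.4  5.9 20.3]
```

View pics/w1.png

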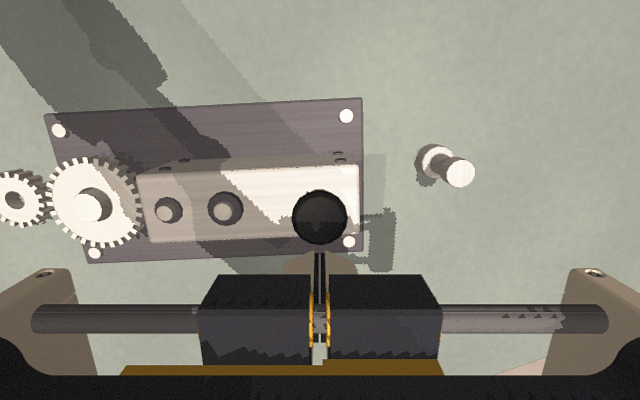

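View pics/s1.png

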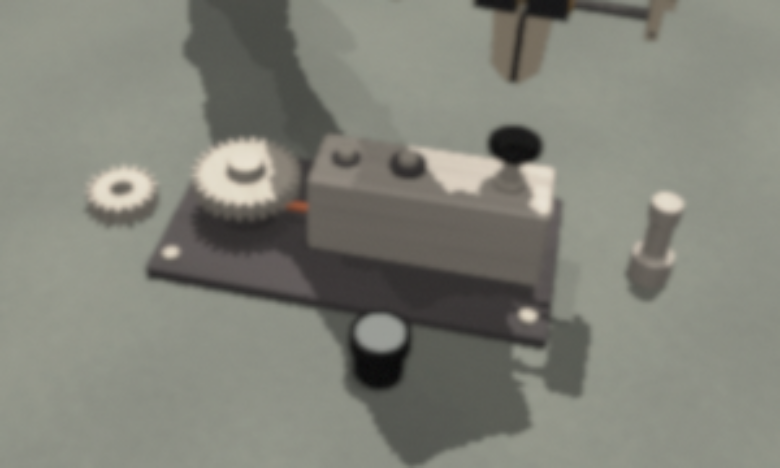

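The wrist picture shows the pump head at (320,217) in line with the shut fingers, while the scene view shows the tip well above and beside the head. The arm was still swinging, so I'll let it settle and then measure.

```bash
python3 -m pendant '[[[0,0,0],[0,0,0],0],[[0,0,0],[0,0,0],0],[[0,0,0],[0,0,0],0]]'; python3 - <<'E'
from h import *
st=arm.observe();im,d=arm.get_image('wrist')
for l in ['pump_top','pin_top']:
    for r in arm.masks_of('wrist',l)[:2]:
        m=r['pixels']&(d>0); v,u=np.nonzero(m)
        w=world('wrist',np.c_[u,v],d[v,u],st); zt=np.percentile(w[:,2],95); t=w[w[:,2]>zt-.006]
        print(l,round(r['conf'],2),np.round(r['rect']),'top',np.round((t.min(0)+t.max(0))/2,4),'ext',np.round(np.ptp(t,axis=0),3),round(zt,4))
togo([.601,.1365,.145])
E
```

```text
clock: 2.62
position: [0.6009, 0.1379, 0.1667]
ee_rot: [0.674, 3.068, 0.001]
force: [0.6, 0.3, 0.6]
width: 0.005
pump_top 0.92 [317. 222.  55.  53.] top [0.5968 0.1378 0.132 ] ext [0.041 0.041 0.008] 0.1342
pin_top 0.8 [223. 215.  23.  16.] top [0.5668 0.0641 0.0998] ext [0.015 0.015 0.006] 0.1026
2.775 [0.6012 0.1371 0.1667] F [-0.6 -0.3  0.1] w 0.01
[[-0.907  0.42   0.   ]
 [ 0.42   0.907  0.   ]
 [-0.     0.    -1.   ]]
toolshift mm [-0.1 -0.6 21.7]
```

```bash
python3 -m pendant '[[[0.002,0,0.012],[0,0,0],0],[[0,0,0.012],[0,0,0],0],[[0,0,0.008],[0,0,0],0],[[0,0,0.008],[0,0,0],0],[[0,0,0.006],[0,0,0],0],[[0,0,0.006],[0,0,0],0],[[0,0,0.004],[0,0,0],0],[[0,0,0],[0,0,0],0],[[0,0,0],[0,0,0],0]]'; python3 - <<'E'
from h import *
togo([.599,.137,.1085])
im,d=arm.get_image('scene');cv2.imwrite('pics/s2.png',cv2.resize(im[130:310,200:500,::-1],None,fx=2.6,fy=2.6))
E
```

```text
clock: 3.9
position: [0.5998, 0.1372, 0.1107]
ee_rot: [0.678, 3.067, 0.0]
force: [-0.4, -0.2, 0.5]
width: 0.004
3.9 [0.5998 0.1372 0.1107] F [-0.4 -0.2  0.5] w 0.0
[[-0.907  0.421  0.   ]
 [ 0.421  0.907  0.   ]
 [-0.     0.    -1.   ]]
toolshift mm [ 0.6 -0.5  2.2]
```

View pics/s2.png

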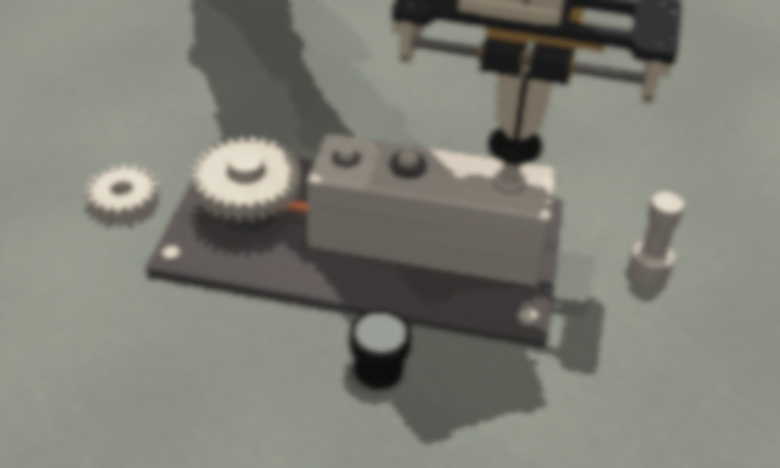

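```bash
python3 - <<'E'
from h import *
st=arm.observe();im,d=arm.get_image('wrist');cv2.imwrite('pics/w3.png',im[...,::-1])
def rep(c,d,st=None):
  for l in ['pump_top','pin_top','pin_collar']:
    for r in arm.masks_of(c,l)[:2]:
        m=r['pixels']&(d>0); v,u=np.nonzero(m)
        w=world(c,np.c_[u,v],d[v,u],st); zt=np.percentile(w[:,2],95); t=w[w[:,2]>zt-.006]
        print(c,l,round(r['conf'],2),np.round(r['rect']),'top',np.round((t.min(0)+t.max(0))/2,4),'ext',np.round(np.ptp(t,axis=0),3),round(zt,4))
rep('wrist',d,st)
im,d=arm.get_image('scene');rep('scene',d)
cv2.imwrite('pics/s3.png',cv2.resize(im[150:230,330:450,::-1],None,fx=6,fy=6))
togo([.599,.137,.1085])
E
```

```text
wrist pump_top 0.75 [320. 242.  71.  39.] top [0.5913 0.1384 0.1349] ext [0.03  0.04  0.014] 0.1339
wrist pin_top 0.76 [202. 241.  27.  23.] top [0.5676 0.0625 0.1001] ext [0.017 0.018 0.007] 0.1025
wrist pin_collar 0.78 [186. 196. 369. 190.] top [0.5725 0.0836 0.1135] ext [0.069 0.15  0.044] 0.0976
scene pump_top 0.53 [397. 189.  24.  18.] top [0.604  0.1355 0.136 ] ext [0.033 0.04  0.016] 0.1341
scene pin_top 0.52 [454. 221.  24.  33.] top [0.6293 0.2551 0.0792] ext [0.023 0.025 0.008] 0.0811
scene pin_top 0.5 [356. 190.   9.   6.] top [0.5707 0.0603 0.1013] ext [0.013 0.012 0.005] 0.1027
scene pin_collar 0.91 [336. 222. 159.  87.] top [0.5793 0.0802 0.1154] ext [0.12  0.191 0.056] 0.0934
4.35 [0.5996 0.1372 0.1105] F [ 0.4 -0.5 -0.3] w 0.0
[[-0.907  0.421  0.   ]
 [ 0.421  0.907  0.   ]
 [-0.     0.    -1.   ]]
toolshift mm [ 0.4 -0.5  2. ]
```

View pics/w3.png

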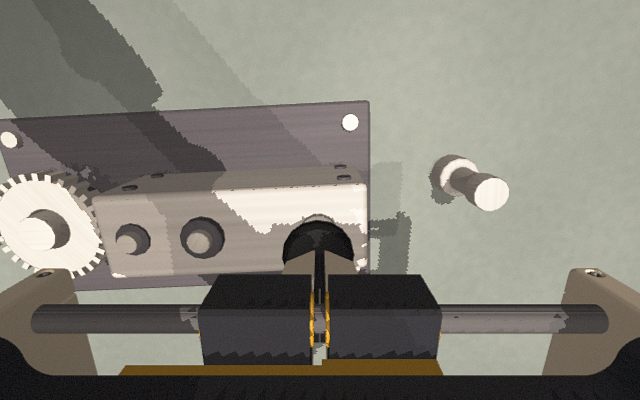

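View pics/s3.png

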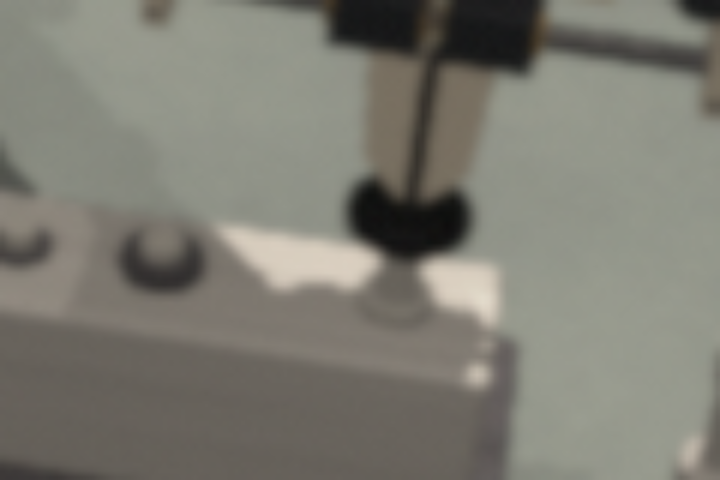

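```bash
python3 - <<'E'
from h import *
im,d=arm.get_image('scene')
for v in range(160,196,2):
    print(v,[(tuple((world('scene',[[u,v]],d[v,u])[0]*1000).round().astype(int)),tuple(im[v,u])[0]) for u in range(391,410,4)])
E
```

```text
160 [((np.int64(602), np.int64(115), np.int64(191)), np.uint8(127)), ((np.int64(604), np.int64(122), np.int64(192)), np.uint8(110)), ((np.int64(608), np.int64(128), np.int64(194)), np.uint8(100)), ((np.int64(635), np.int64(125), np.int64(213)), np.uint8(58)), ((np.int64(637), np.int64(132), np.int64(213)), np.uint8(56))]
162 [((np.int64(602), np.int64(116), np.int64(187)), np.uint8(127)), ((np.int64(604), np.int64(123), np.int64(187)), np.uint8(121)), ((np.int64(608), np.int64(129), np.int64(189)), np.uint8(108)), ((np.int64(611), np.int64(135), np.int64(191)), np.uint8(95)), ((np.int64(615), np.int64(141), np.int64(193)), np.uint8(111))]
164 [((np.int64(604), np.int64(116), np.int64(183)), np.uint8(126)), ((np.int64(605), np.int64(123), np.int64(183)), np.uint8(120)), ((np.int64(608), np.int64(130), np.int64(185)), np.uint8(98)), ((np.int64(611), np.int64(136), np.int64(187)), np.uint8(102)), ((np.int64(616), np.int64(142), np.int64(189)), np.uint8(120))]
166 [((np.int64(602), np.int64(117), np.int64(177)), np.uint8(127)), ((np.int64(605), np.int64(123), np.int64(179)), np.uint8(120
[... 3996 characters left out ...]
np.int64(464), np.int64(215), np.int64(0)), np.uint8(100))]
192 [((np.int64(572), np.int64(135), np.int64(89)), np.uint8(190)), ((np.int64(617), np.int64(126), np.int64(125)), np.uint8(52)), ((np.int64(620), np.int64(133), np.int64(127)), np.uint8(44)), ((np.int64(620), np.int64(141), np.int64(126)), np.uint8(113)), ((np.int64(473), np.int64(212), np.int64(1)), np.uint8(144))]
194 [((np.int64(579), np.int64(133), np.int64(89)), np.uint8(204)), ((np.int64(604), np.int64(132), np.int64(110)), np.uint8(98)), ((np.int64(603), np.int64(141), np.int64(108)), np.uint8(118)), ((np.int64(581), np.int64(158), np.int64(88)), np.uint8(208)), ((np.int64(581), np.int64(167), np.int64(87)), np.uint8(202))]
```

```bash
python3 - <<'E'
from h import *
im,d=arm.get_image('scene')
v,u=np.mgrid[125:200,330:480]; v=v.ravel();u=u.ravel()
w=world('scene',np.c_[u,v],d[v,u])
# in tool frame along jaw axis
s=arm.observe(); r=R.from_rotvec(s['ee_rot']); t=r.inv().apply(w-s['position'])
ok=(d[v,u]>0)&(w[:,2]>.12)
for a in range(-110,111,10):
    k=ok&(t[:,1]*1000>=a)&(t[:,1]*1000<a+10)&(w[:,2]>.137)
    if k.any(): print(a,'lowest z',w[k,2].min().round(3),k.sum(),'x',t[k,0].min().round(3),t[k,0].max().round(3))
E
```

```text
-100 lowest z 0.231 48 x -0.04 -0.005
-90 lowest z 0.209 149 x -0.039 -0.004
-80 lowest z 0.208 146 x -0.04 0.009
-70 lowest z 0.217 108 x -0.037 0.004
-60 lowest z 0.218 93 x -0.033 0.004
-50 lowest z 0.218 109 x -0.032 -0.02
-40 lowest z 0.216 116 x -0.039 -0.016
-30 lowest z 0.213 193 x -0.039 -0.015
-20 lowest z 0.149 285 x -0.039 -0.009
-10 lowest z 0.142 324 x -0.04 0.008
0 lowest z 0.14 321 x -0.039 -0.001
10 lowest z 0.151 300 x -0.039 0.024
20 lowest z 0.212 212 x -0.038 0.026
30 lowest z 0.218 135 x -0.035 0.028
40 lowest z 0.217 126 x -0.034 0.026
50 lowest z 0.219 117 x -0.033 0.027
60 lowest z 0.219 150 x -0.037 0.032
70 lowest z 0.209 209 x -0.04 0.035
80 lowest z 0.208 230 x -0.04 0.035
90 lowest z 0.233 72 x -0.039 0.034
```

```bash
python3 -m pendant '[[[0,0,0.002],[0,0,0],0],[[0,0,0.002],[0,0,0],0],[[0,0,0],[0,0,0],0]]'
```

```text
clock: 4.82
position: [0.5994, 0.1371, 0.1062]
ee_rot: [-0.678, -3.067, 0.0]
force: [0.2, -0.5, -0.0]
width: 0.002
```

Scene depth puts the fingertips at about z = 0.14, roughly 30 mm above the reported TCP, and there is no contact force. I'll find contact by feel in small steps.

```bash
python3 -m pendant '[[[0,0,0.002],[0,0,0],0],[[0,0,0.002],[0,0,0],0],[[0,0,0],[0,0,0],0]]';  python3 -m pendant '[[[0,0,0.002],[0,0,0],0],[[0,0,0.002],[0,0,0],0],[[0,0,0],[0,0,0],0]]'
```

```text
clock: 5.2
position: [0.5996, 0.1372, 0.1026]
ee_rot: [0.678, 3.067, 0.0]
force: [-0.1, 0.1, 4.4]
width: -0.001
clock: 5.58
position: [0.5997, 0.1372, 0.0984]
ee_rot: [0.678, 3.067, 0.0]
force: [-1.2, 0.1, 4.1]
width: 0.007
```

```bash
python3 -m pendant '[[[0,0,0.004],[0,0,0],0],[[0,0,0.004],[0,0,0],0],[[0,0,0.004],[0,0,0],0],[[0,0,0.003],[0,0,0],0],[[0,0,0],[0,0,0],0]]';  python3 -m pendant '[[[0,0,0.002],[0,0,0],0],[[0,0,0],[0,0,0],0]]'
```

```text
clock: 6.2
position: [0.5997, 0.1372, 0.0839]
ee_rot: [0.678, 3.067, 0.001]
force: [-3.3, -0.3, 10.5]
width: 0.003
clock: 6.45
position: [0.5998, 0.1372, 0.0821]
ee_rot: [0.678, 3.067, 0.001]
force: [-3.9, -0.3, 11.5]
width: 0.004
```

```bash
python3 -m pendant '[[[0,0,0.0015],[0,0,0],0],[[0,0,0],[0,0,0],0]]';  python3 -m pendant '[[[0,0,0.0015],[0,0,0],0],[[0,0,0],[0,0,0],0]]'
python3 - <<'E'
from h import *
im,d=arm.get_image('scene');cv2.imwrite('pics/s4.png',cv2.resize(im[150:230,330:450,::-1],None,fx=6,fy=6))
E
```

```text
clock: 6.7
position: [0.5997, 0.1372, 0.0807]
ee_rot: [0.678, 3.067, 0.001]
force: [-3.2, -0.0, 12.9]
width: 0.003
clock: 6.95
position: [0.5998, 0.1372, 0.0792]
ee_rot: [0.678, 3.067, 0.001]
force: [-4.2, -1.1, 12.4]
width: 0.005
```

View pics/s4.png

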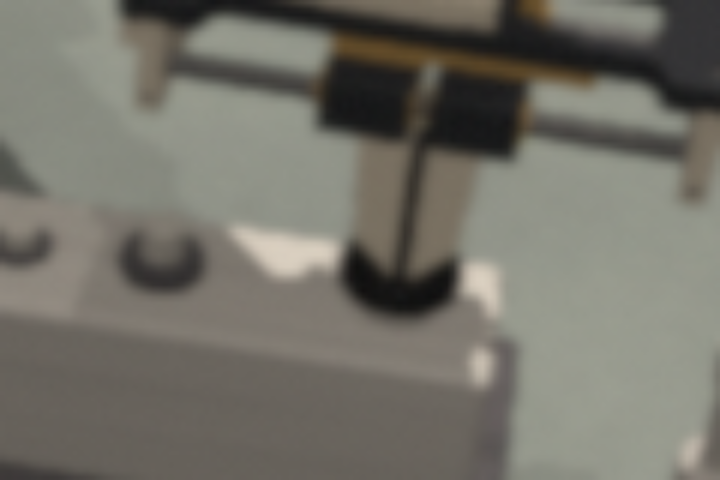

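The pump head is now close to the block top, at (400,285) in the crop, and the pin at (165,240) doesn't look raised yet. I'll continue until the force shows the stop.

```bash
python3 -m pendant '[[[0,0,0.001],[0,0,0],0],[[0,0,0],[0,0,0],0]]';  python3 -m pendant '[[[0,0,0.001],[0,0,0],0],[[0,0,0],[0,0,0],0]]'
```

```text
clock: 7.25
position: [0.5998, 0.1372, 0.079]
ee_rot: [0.678, 3.067, 0.001]
force: [-6.6, -1.1, 19.3]
width: 0.002
clock: 7.5
position: [0.5999, 0.1373, 0.0789]
ee_rot: [0.678, 3.066, 0.002]
force: [-9.1, -1.9, 27.6]
width: 0.005
```

The stop is at reported z = 0.079. Now I'll release fully and check the pin.

```bash
python3 -m pendant '[[[0,0,-0.01],[0,0,0],0],[[0,0,-0.01],[0,0,0],0],[[0,0,-0.01],[0,0,0],0],[[0,0,0],[0,0,0],0],[[0,0,0],[0,0,0],0]]'; cat >> h.py <<'E'
def pinz(l=['pump_top','pin_top','release_top']):
    out=[]
    for c in ['scene','top','wrist']:
        st=arm.observe(); im,d=arm.get_image(c)
        # pixels near pin axis
        v,u=np.mgrid[0:400,0:640]; v=v.ravel();u=u.ravel(); dd=d[v,u]
        w=world(c,np.c_[u,v],dd,st)
        for n,p in dict(pump=(.5995,.137),pin=(.5695,.0625),rel=(.549,.016)).items():
            k=(dd>0)&(np.hypot(w[:,0]-p[0],w[:,1]-p[1])<.012)&(w[:,2]<.137)&(w[:,2]>.08)
            if k.sum()>5: print(c,n,k.sum(),'z98',np.percentile(w[k,2],97).round(4),end='; ')
        print()
        yield c,im
E
python3 - <<'E'
from h import *
for c,im in pinz():
    if c=='wrist': cv2.imwrite('pics/w5.png',im[...,::-1])
E
```

```text
clock: 8.12
position: [0.5992, 0.1371, 0.1058]
ee_rot: [-0.678, -3.067, 0.001]
force: [0.3, -0.1, -0.4]
width: 0.007
scene pump 122 z98 0.1344; scene pin 93 z98 0.109; scene rel 76 z98 0.0986; 
top pin 42 z98 0.1105; top rel 79 z98 0.0996; 
wrist pump 59 z98 0.1368; wrist pin 951 z98 0.1089; wrist rel 828 z98 0.099;
```

View pics/w5.png

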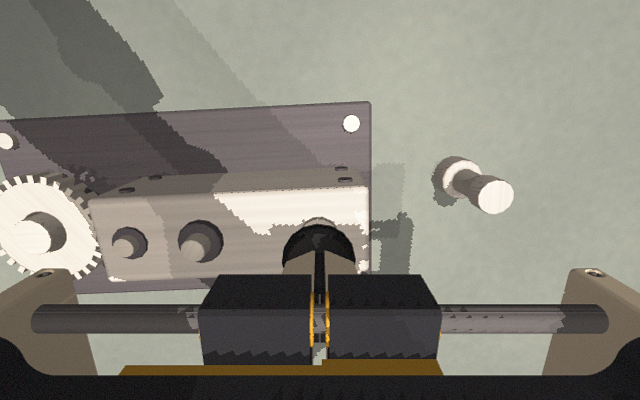

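The pin has risen from about 102.6 to 109 mm measured, the release button is unchanged and the pump is back up. On to the next strokes.

```bash
python3 -m pendant '[[[0,0,0.007],[0,0,0],0],[[0,0,0.007],[0,0,0],0],[[0,0,0.007],[0,0,0],0],[[0,0,0.007],[0,0,0],0],[[0,0,0],[0,0,0],0]]'; python3 -m pendant '[[[0,0,0],[0,0,0],0],[[0,0,-0.009],[0,0,0],0],[[0,0,-0.009],[0,0,0],0],[[0,0,-0.01],[0,0,0],0],[[0,0,0],[0,0,0],0],[[0,0,0],[0,0,0],0]]';python3 - <<'E'
from h import *
for c,im in pinz(): pass
E
```

```text
clock: 8.9
position: [0.6, 0.1373, 0.0791]
ee_rot: [0.678, 3.067, 0.001]
force: [-3.3, 0.1, 11.1]
width: 0.001
clock: 9.65
position: [0.5991, 0.1371, 0.1057]
ee_rot: [-0.677, -3.067, 0.001]
force: [0.2, -0.5, 0.5]
width: 0.006
scene pump 122 z98 0.1351; scene pin 114 z98 0.1145; scene rel 73 z98 0.0989; 
top pin 43 z98 0.116; top rel 78 z98 0.1015; 
wrist pump 53 z98 0.1347; wrist pin 1094 z98 0.1148; wrist rel 819 z98 0.0989;
```

That gave another 6 mm. Repeating with 0.5 mm more depth for margin.

```bash
python3 -m pendant '[[[0,0,0.007],[0,0,0],0],[[0,0,0.007],[0,0,0],0],[[0,0,0.007],[0,0,0],0],[[0,0,0.0075],[0,0,0],0],[[0,0,0],[0,0,0],0]]'; python3 -m pendant '[[[0,0,0],[0,0,0],0],[[0,0,-0.009],[0,0,0],0],[[0,0,-0.009],[0,0,0],0],[[0,0,-0.0105],[0,0,0],0],[[0,0,0],[0,0,0],0],[[0,0,0],[0,0,0],0]]'
python3 -m pendant '[[[0,0,0.007],[0,0,0],0],[[0,0,0.007],[0,0,0],0],[[0,0,0.007],[0,0,0],0],[[0,0,0.0075],[0,0,0],0],[[0,0,0],[0,0,0],0]]'; python3 -m pendant '[[[0,0,0],[0,0,0],0],[[0,0,-0.009],[0,0,0],0],[[0,0,-0.009],[0,0,0],0],[[0,0,-0.0105],[0,0,0],0],[[0,0,0],[0,0,0],0],[[0,0,0],[0,0,0],0]]';python3 - <<'E'
from h import *
for c,im in pinz(): pass
E
```

```text
clock: 10.42
position: [0.6, 0.1373, 0.079]
ee_rot: [0.678, 3.067, 0.001]
force: [-4.7, -1.8, 15.2]
width: 0.004
clock: 11.18
position: [0.5991, 0.1371, 0.1057]
ee_rot: [-0.677, -3.067, 0.001]
force: [0.8, -0.1, 0.3]
width: 0.005
clock: 11.8
position: [0.5998, 0.1372, 0.079]
ee_rot: [0.678, 3.067, 0.001]
force: [-6.0, -1.2, 18.4]
width: 0.009
clock: 12.55
position: [0.599, 0.1371, 0.1056]
ee_rot: [-0.677, -3.067, 0.001]
force: [0.0, 0.3, 0.4]
width: 0.004
scene pump 115 z98 0.1341; scene pin 150 z98 0.1265; scene rel 73 z98 0.0993; 
top pin 42 z98 0.1274; top rel 79 z98 0.0991; 
wrist pump 59 z98 0.1363; wrist pin 1438 z98 0.1268; wrist rel 817 z98 0.0989;
```

The pin reads about 126.7 mm, and the bias on the release button is +1.8 mm, so it's probably fully out. One more stroke will confirm that it no longer rises.

```bash
python3 -m pendant '[[[0,0,0.007],[0,0,0],0],[[0,0,0.007],[0,0,0],0],[[0,0,0.007],[0,0,0],0],[[0,0,0.0075],[0,0,0],0],[[0,0,0],[0,0,0],0]]'; python3 -m pendant '[[[0,0,0],[0,0,0],0],[[0,0,-0.009],[0,0,0],0],[[0,0,-0.01],[0,0,0],0],[[0,0,-0.015],[0,0,0],0],[[0,0,-0.025],[0,0,0],0],[[0,0,-0.025],[0,0,0],0],[[0,0,-0.02],[0,0,0],0],[[0,0,0],[0,0,0],0],[[0,0,0],[0,0,0],0]]';python3 - <<'E'
from h import *
for c,im in pinz():
    if c=='scene': cv2.imwrite('pics/s9.png',cv2.resize(im[130:310,200:500,::-1],None,fx=2.6,fy=2.6))
c='top';im,d=arm.get_image(c)
for l in ['gear','spare_gear','plug_gauge','loupe']:
        for r in arm.masks_of(c,l)[:1]:
            v,u=np.nonzero(r['pixels']&(d>0)); w=world(c,np.c_[u,v],d[v,u]); zt=np.percentile(w[:,2],95); t=w[w[:,2]>zt-.006]
            print(l,round(r['conf'],2),np.round(r['rect']),np.round((t.min(0)+t.max(0))/2,4))
E
```

```text
clock: 13.32
position: [0.6001, 0.1373, 0.079]
ee_rot: [0.678, 3.067, 0.001]
force: [-3.7, -1.2, 16.8]
width: 0.002
clock: 14.45
position: [0.5989, 0.1371, 0.181]
ee_rot: [-0.677, -3.066, 0.001]
force: [-0.0, -0.4, -0.7]
width: 0.005
scene pump 165 z98 0.1347; scene pin 152 z98 0.1269; scene rel 73 z98 0.0983; 
top pin 73 z98 0.1287; top rel 78 z98 0.0992; 
wrist pump 702 z98 0.1346; wrist pin 716 z98 0.1272; wrist rel 482 z98 0.0989; 
gear 0.74 [343. 249.  36.  34.] [ 0.52   -0.0598  0.0613]
spare_gear 0.94 [387. 264.  25.  26.] [ 0.4774 -0.1678  0.0201]
loupe 0.67 [313. 176.  13.  21.] [0.6953 0.0214 0.0443]
```

View pics/s9.png

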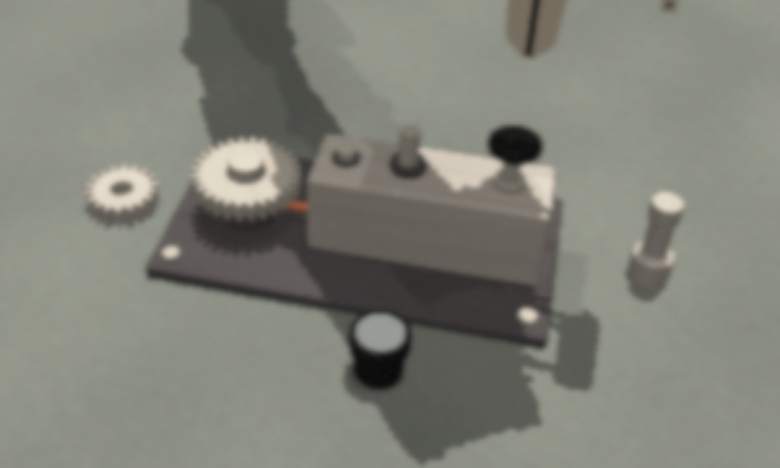

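The scene view shows the pin standing tall at (408,148), the pump head fully up at (515,143), the fingers clear, and the gear, spare gear, loupe and plug gauge where they were. The fifth stroke left the pin height unchanged (126.9 against 126.5 mm).

```bash
python3 -c "
from cell import arm
print(arm.sign_off())"
```

```text
the job is handed in; nothing more can be done
None
```

The indicator pin is fully out and the pump is fully up. I pumped it with the shut fingertips, five full strokes to the stop and back, and handed the job in at about 15 s.

- **Pin:** its measured top rose from 102.6 to 109, then 114.5, then to 126.5 mm after strokes three and four. A fifth stroke left it at about 127 mm. The cameras read about 1.5 to 2 mm high on the release button, so this matches the 125 mm of a fully out pin.
- **Pump:** it reads 134.7 mm, the same as at the start. The fingers are well clear of it with no force on the tool.
- **Release button and other things:** the button height did not change. The gear, spare gear and loupe were found within about 1 to 2 mm of their starting places. The network missed the plug gauge in the last top view, but the scene picture shows it still standing where it was.
- **Disagreement:** the real fingertips were about 30 mm higher than the reported TCP, so my first descent stopped short of the pump. I found contact and the stop by force instead; the highest force I read was about 28 N.

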